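# Clamp a key blank: find the thread start of the vise's wing screw and tighten it

## Robot

A 6-joint arm with a two-finger parallel gripper is mounted at the origin on the work surface. World frame = base frame: x ahead of the robot, y to its left, z up, the work surface at z = 0. Lengths are in m, angles in rad, forces in N, time in s.
With the tool pointing down it reaches from about 0.3 to 0.775 m from the base axis. Payload 14.6 kg.
Tool frame: the origin (TCP) lies at the very end of the fingers, on their centre line; the grasp point (between the pads) lies 19 mm behind it; y points along the fingers, z is the direction in which the jaws open and shut, and the axes are right-handed (so a half turn about y gives the same grasp; the last joint's range is limited). The gripper opens to 94 mm and grips with 3 to 60 N. Pads are 16 mm wide; open, the fingers measure 119 mm over their backs; the gripper's body (75 mm by 177 mm) begins 78 mm behind the grasp point.
Start: joints at [-1.394, 0.3, 1.521, -0, 1.321, -0.067], TCP at [0.133, -0.534, 0.205] pointing down, gripper open.
Joint ranges: [-3.03, 3.03], [-0.79, 2.21], [0.23, 2.52], [-1.04, 4.18], [0, 3.07], [-2.55, 2.55]. Speed limits (rad/s): [2.22, 2.22, 2.57, 3.14, 3.14, 3.14].

## Interface

Orientations are given as [roll, pitch, yaw] about the fixed x, y, z axes, in that order (R = Rz(yaw) Ry(pitch) Rx(roll)).
In Python, from station import get_obs, camera, hand_in, masks_of gives the robot as it stands.
- The arm moves only by the shell command python3 -m jog 'ROWS' [FORCE]. ROWS is text: rows parted by semicolons, each of 7 numbers parted by spaces: the shift along the world's x, y, z in mm, then the turn, a rotation vector about the world's x, y, z in degrees, then the closure, from 0 (fully open) to 1 (shut). A call has 1 to 10 rows; each row is the pose to reach, as a shift and turn from the pose measured when the call began; what a row does not reach only later rows make up. A row lasts 1/12 s, in which the tool goes at most 41.7 mm and 7.16 degrees, less where a joint would pass 70% of its speed; a pose out of reach is approached as far as the arm can. A call with a gripper value outside its range is refused whole. The fingers move at their own pace and stop on an object; FORCE is the grip in N (left out, the last holds). Time passes only in rows, so rows that repeat a pose let the fingers close. It gives the time, the measured TCP pose, the force and the opening at its end, in the units of the state.
- get_obs(): the state, without advancing time (a new reading comes with each control period).
- camera(name): name is "scene" or "top"; returns a dict with "img" (480x640x3 uint8, red, green, blue), "range_z" (480x640 float32, m along the optical axis (not along the pixel's ray), 0 where there is no reading), "fx", "fy", "cx", "cy" (pixels), "rvec" (rotation vector, rad) and "tvec" (3), from world to camera coordinates, as OpenCV has them. Camera axes: x right, y down, z forward; pixel columns grow to the right and rows downward; lengths in m; the calibration is good to about 2 mm. A picture is of the moment at which its call begins.
- hand_in(): hands the job in, once; it reports no verdict.
Trained networks look in the newest picture that a camera, given by its name, has taken for a name from the list of things; names that differ only in an ending like _2 or _b are one class to them, and where a whole thing is asked for, a point or a joint stands for the part that bears it (a point fixed in the world has none). Each returns a list of dicts, best first, with "conf" (0 to 1); they miss things now and then, are a little off and sometimes report something else, mostly with a low value. They report only what shows in the picture. A call takes as long as a camera call.
- masks_of(thing, camera): "mask" (480x640 bool, what is visible of it) and "extent" ([left, top, right, bottom] in pixels, round what is visible of it).
The state is a dict: "time_s": time; "qpos": joint angles; "joint_vel": joint speeds; "tau": joint torques, N m; "ee_pos": TCP position; "eef_rot": TCP orientation; "force": force on the tool from outside, world axes, zero at the start; "moment": the same for the moment, N m; "grip_width": finger opening in m.
Only numpy, scipy, OpenCV 4.12 (cv2) and the standard library are available. Lean on these libraries where they do the work, as an engineer would, in place of code of your own. Each camera call takes 0.05 s, during which the arm holds its last target.

## Task

The key blank already lies in the right-hand vise of the key machine: swing the raised strap down onto it gently, then back the wing knob off (counter-clockwise) until its screw drops into the start of the thread, and only then turn it forward until the strap grips the blank firmly. Do not force the thread or press hard on it, do not shift the blank, let go of the knob at the end and leave everything else on the bench alone.

Things in the scene. Friction and masses are not known exactly. Their poses are not given: they have to be found in the camera images.
- machine: Key duplicating machine, grey casting 300 x 380 mm with a carriage bearing two vises; origin mid-underside, x from the operator to the cutter, z up. The left vise (+y) already holds a pattern key. The right one (-y, strap raised) is to be worked on: hinge axis along y through (-125, -52, 88) mm. The motor head, up to 145 mm high, begins at x = 35 mm, the cutter disc (118 mm high) at x = -5.
- strap (a joint): Hinge angle (rad) of the right vise's steel strap, 94 x 26 x 10 mm: 0 = level, closed on a 3 mm key; grows as the strap's far end lifts toward the operator (1.25 at most). The hinge is stiff and the strap stays where it is left; 2 to 4 N at the press spot moves it.
- press_spot (a point): Point on the strap's bare top face near its far end, 85 mm from the hinge axis along the strap and 14 mm above the hinge axis plane: the place to push the strap down. x runs along the strap away from the hinge, z is square out of its top face. The wing knob is 40 mm nearer to the hinge.
- nose: Hardened pad, 14 x 36 x 7 mm, under the far end of the strap, that presses on the key; origin on the hinge axis, axes as the strap's, the pad's face 95 mm out along x.
- rise (a joint): How far (m) the wing knob stands off its seat on the strap: 0 = its flange touches the strap. Knob and screw are captive in the strap, 45 mm from the hinge axis, and slide freely along the screw's axis by 10 mm (weight 1.4 N). With the strap closed and the thread not found the knob stands 5 to 8 mm up, its screw riding on the thread's crest; in the thread start it drops to 1 to 2 mm.
- knob (a joint): Turn (rad) of the wing knob, growing clockwise seen from above (forward, tightening), without end stops of its own; at 0 the wing lies square across the strap. It starts within 0.2 of 0. Turning it takes 0.1 N m. Its screw has to be backed off (counter-clockwise) by 0.3 to 2 rad from there to find the thread start; where exactly cannot be seen.
- knob_grip (a point): Centre of the black wing of the right vise's knob, where it is gripped. The wing is 9 mm thick, 50 mm long, 32 mm tall, its top 11 mm above this point; the hub (26 mm wide) ends 21 mm below this point, the flange's underside is 29 mm below. x is square to the wing (the line to grip along), y along the wing, z up the screw's axis; x and y turn with the knob.
- screw: The knob's steel screw, 23 mm thick, reaching 31 mm below the flange; origin on its axis at the flange's underside, turns with the knob. Right-hand, two starts, 12 mm travel a turn, so backing lifts it 1.9 mm a rad along the crest to the blunt start; there a light push (2 to 6 N) drops it 7 mm into a gap about 0.25 rad wide; backing on then meets a hard stop. Above 30 N on the crest, 80 N engaged, it is ruined.
- jaw: Lower jaw block of the right vise, 116 x 44 mm; origin on its underside below the hinge axis (hinge 28 mm up), axes as the machine's. Thread bush 45 mm out along x. From the thread start, forward: the knob sinks 1 to 2 mm onto the strap and turns freely for about 1.5 rad, then pulls the strap down, some 8 N more for each 0.1 rad; 20 to 50 N is firm. The thread ends 2.2 rad on from the start.
- seat (a point): Where the middle of the blank's blade belongs: on the ledge against its back stop, half-way up the blade; axes as the jaw's.
- blank: Key blank, which already lies on the ledge; origin in the middle of its blade's underside: brass blade 46 x 9 x 3 mm along y, black round head 26 mm wide sticking out at the -y side. Loose until it is clamped.
- file: Flat file with wooden handle, 255 mm, lying on the bench; leave alone.
- brush: Brush with wooden handle, 170 mm, on the bench; leave alone.
- driver: Small black screwdriver, 120 mm, on the machine's deck; leave alone.
- oiler: Small clear oil bottle, 100 mm tall, standing on the bench; leave alone.
- cement: Amber jar of cement, 90 mm tall, standing on the bench; leave alone.
- padlock: Brass padlock, 45 mm, on the bench; leave alone.
- spare_key: Spare brass key on the machine's deck right of the open vise; leave alone.

How it is judged:
By the outcome, as a careful person would: the job done as asked, in the order asked, and still so for the second after the job is handed in, with the robot touching nothing.
It also fails if it takes over 64 s, if anything falls off the work surface, if the arm or the gripper's body presses on something with over 40 N, if the wrist force passes 120 N, or if a joint passes its speed limit or range.

## Working session

There is one attempt and no reset: what is moved stays moved. The work goes in short steps, Python scripts to look and compute and a shell command to move; the robot and the scene stay as the last step left them, time stands still between calls to the robot, and variables do not carry over. Pictures are saved under pics/ and viewed, and the job is handed in when it is done.

```bash
ls; mkdir -p pics
cat > h.py <<'E'
import numpy as np, cv2
from station import get_obs, camera, hand_in, masks_of
def pts(c):
    R,_=cv2.Rodrigues(np.array(c["rvec"],float)); t=np.array(c["tvec"],float).reshape(3)
    z=c["range_z"]; v,u=np.mgrid[0:480,0:640]
    P=np.stack([(u-c["cx"])/c["fx"]*z,(v-c["cy"])/c["fy"]*z,z],-1)
    W=(P-t)@R
    W[z<=0]=np.nan
    return W
def proj(c,p):
    R,_=cv2.Rodrigues(np.array(c["rvec"],float)); t=np.array(c["tvec"],float).reshape(3)
    q=np.atleast_2d(p)@R.T+t
    return np.stack([q[:,0]/q[:,2]*c["fx"]+c["cx"],q[:,1]/q[:,2]*c["fy"]+c["cy"]],-1)
def save(c,n): cv2.imwrite(f"pics/{n}.png",c["img"][:,:,::-1])
E
python3 - <<'E'
from h import *
o=get_obs(); print({k:np.round(v,3) for k,v in o.items()})
for n in("scene","top"):
    c=camera(n); save(c,n+"0"); W=pts(c)
    np.save(n+"W.npy",W)
    R,_=cv2.Rodrigues(np.array(c["rvec"],float)); print(n,c["fx"],-R.T@np.array(c["tvec"]).reshape(3),R[2])
    for th in("machine","strap","knob","jaw","blank","nose","screw"):
        for m in masks_of(th,n)[:2]:
            w=W[m["mask"]]; print(th,round(m["conf"],2),m["extent"],m["mask"].sum(),np.round(np.nanmedian(w,0),3))
E
```

```text
pics
{'time_s': np.float64(0.0), 'qpos': array([-1.394,  0.3  ,  1.522,  0.   ,  1.321, -0.067]), 'joint_vel': array([-0.001, -0.   ,  0.001, -0.002, -0.   ,  0.   ]), 'tau': array([ 0.0000e+00, -5.3181e+01, -3.5274e+01,  7.1000e-02,  2.4000e-02,
       -0.0000e+00]), 'ee_pos': array([ 0.133, -0.533,  0.205]), 'eef_rot': array([-1.572,  0.   , -2.898]), 'force': array([-0.456, -0.005,  0.349]), 'moment': array([-0.059,  0.005,  0.023]), 'grip_width': np.float64(0.094)}
scene 477.1187768941942 [ 1.0187204  -0.71550843  0.76407223] [-0.46740178  0.64346772 -0.60620531]
machine 0.71 [276.7, 181.8, 444.9, 335.5] 15511 [ 0.65  -0.017  0.059]
strap 0.61 [304.3, 210.2, 342.0, 243.9] 631 [ 0.504 -0.016  0.143]
knob 0.53 [304.0, 211.2, 327.9, 237.8] 277 [ 0.497 -0.017  0.146]
jaw 0.95 [305.3, 237.1, 356.1, 258.8] 594 [ 0.53  -0.016  0.067]
blank 0.46 [341.6, 243.1, 354.7, 264.5] 121 [ 0.588 -0.025  0.087]
screw 0.59 [323.5, 227.0, 331.4, 240.3] 61 [ 0.528 -0.011  0.115]
screw 0.37 [295.5, 272.6, 323.2, 289.7] 124 [ 0.558 -0.091  0.047]
top 502.41336186974223 [0.31641091 0.01079353 1.14813216] [ 0.15538894 -0.01767891 -0.98769516]
machine 0.77 [168.0, 110.2, 372.9, 273.2] 23017 [0.605 0.078 0.062]
strap 0.82 [295.5, 193.0, 325.6, 239.9] 736 [ 0.512 -0.007  0.153]
knob 0.83 [296.8, 216.0, 324.2, 233.7] 281 [ 0.494 -0.011  0.152]
jaw 0.81 [293.0, 195.0, 322.1, 243.5] 175 [0.526 0.01  0.069]
blank 0.7 [290.2, 185.0, 323.0, 195.0] 167 [ 0.586 -0.016  0.089]
nose 0.57 [293.0, 192.8, 312.2, 203.3] 23 [0.552 0.015 0.162]
screw 0.68 [205.0, 204.5, 219.5, 257.0] 410 [0.472 0.199 0.066]
screw 0.49 [289.8, 181.3, 326.8, 197.2] 165 [ 0.587 -0.017  0.089]
```

Run:
```python
import cv2
a=cv2.imread("pics/scene0.png");b=cv2.imread("pics/top0.png")
cv2.imwrite("pics/s0c.png",cv2.resize(a[160:350,240:480],None,fx=3.3,fy=3.1,interpolation=cv2.INTER_CUBIC)[:600,:800])
cv2.imwrite("pics/t0c.png",cv2.resize(b[100:290,150:390],None,fx=3.3,fy=3.1,interpolation=cv2.INTER_CUBIC)[:600,:800])
```

```text
(no output)
```

View pics/scene0.png

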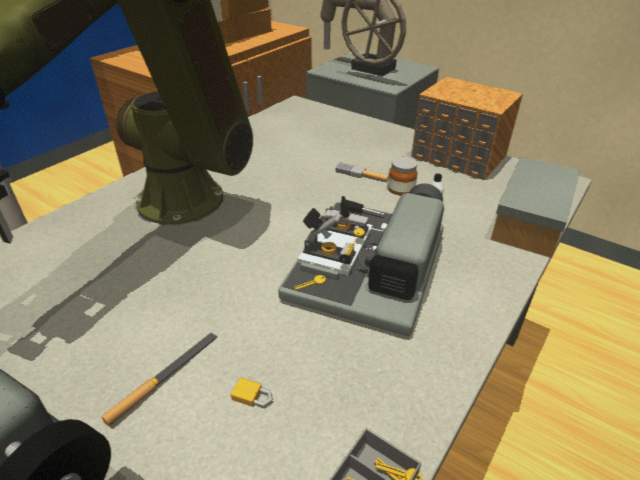

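View pics/top0.png

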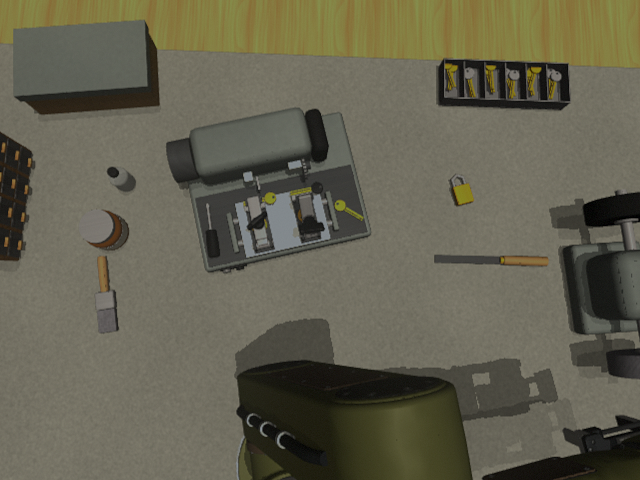

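```bash
true
```

```text
(no output)
```

View pics/s0c.png

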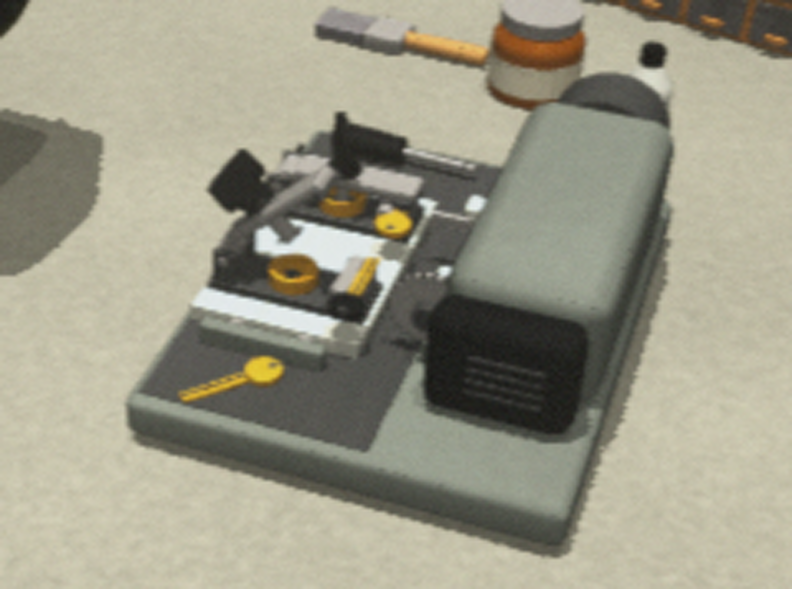

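View pics/t0c.png

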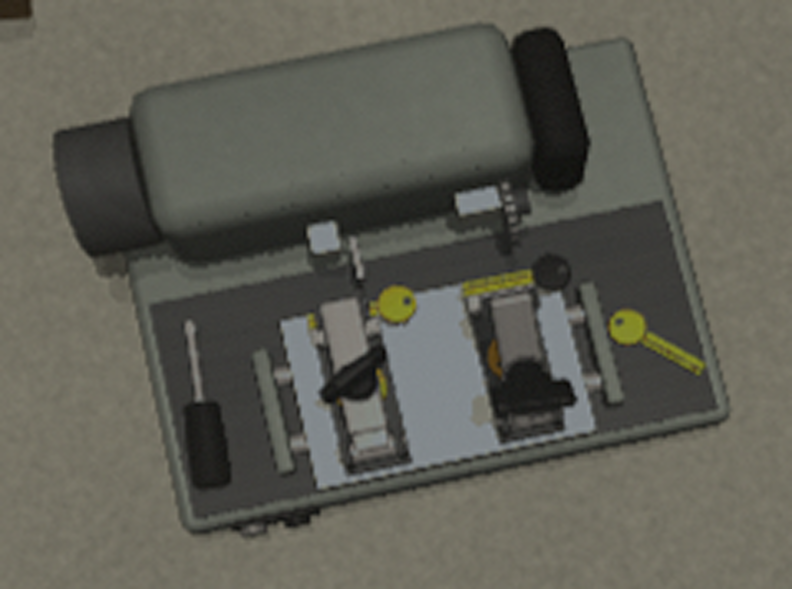

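Run:
```python
from h import *
for n in("top","scene"):
    W=np.load(n+"W.npy").reshape(-1,3)
    s=W[(W[:,0]>0.40)&(W[:,0]<0.85)&(W[:,1]>-0.2)&(W[:,1]<0.3)]
    b=s[(s[:,2]<0.01)]; print(n,"bench z",np.median(b[:,2]))
    h,e=np.histogram(s[:,2],np.arange(0.012,0.18,0.004)); print([(round(a,3),int(k)) for a,k in zip(e,h) if k>60])
    P=s[(s[:,2]>0.02)&(s[:,2]<0.06)][:,:2]
    yaw=np.radians(11.)
    from scipy.optimize import minimize_scalar
    hull=cv2.convexHull(P.astype(np.float32))[:,0]
    rec=cv2.minAreaRect(P.astype(np.float32)); print(rec)
    for yd in np.arange(7,15,1.):
        y=np.radians(yd); X=np.array([np.cos(y),np.sin(y)]);Y=np.array([-np.sin(y),np.cos(y)])
        # front edge: min x per bin of y
        px=P@X;py=P@Y
        lo=[];
        for k in np.arange(np.percentile(py,8),np.percentile(py,92),0.01):
            m=abs(py-k)<.005; 
            if m.sum()>5: lo.append((k,px[m].min()))
        lo=np.array(lo); f=np.polyfit(lo[:,0],lo[:,1],1)
        ro=[]
        for k in np.arange(np.percentile(px,5),np.percentile(px,80),0.01):
            m=abs(px-k)<.005
            if m.sum()>5: ro.append((k,py[m].min()))
        ro=np.array(ro); g=np.polyfit(ro[:,0],ro[:,1],1)
        print(yd,"front",np.round(f[0],3),round(np.median(lo[:,1]),4),"right",np.round(g[0],3),round(np.median(ro[:,1]),4), "max",round(np.percentile(px,99.8),4),round(np.percentile(py,99.8),4))
```

```text
top bench z -0.00010334591833818221
[(np.float64(0.032), 102), (np.float64(0.036), 427), (np.float64(0.04), 3607), (np.float64(0.044), 4452), (np.float64(0.048), 500), (np.float64(0.052), 219), (np.float64(0.056), 1401), (np.float64(0.06), 1383), (np.float64(0.064), 633), (np.float64(0.068), 336), (np.float64(0.072), 79), (np.float64(0.076), 85), (np.float64(0.08), 110), (np.float64(0.084), 248), (np.float64(0.088), 309), (np.float64(0.092), 299), (np.float64(0.096), 375), (np.float64(0.1), 445), (np.float64(0.104), 184), (np.float64(0.108), 136), (np.float64(0.112), 119), (np.float64(0.116), 143), (np.float64(0.12), 204), (np.float64(0.124), 308), (np.float64(0.128), 610), (np.float64(0.132), 562), (np.float64(0.136), 963), (np.float64(0.14), 3029), (np.float64(0.144), 2083), (np.float64(0.148), 124), (np.float64(0.152), 96), (np.float64(0.156), 123), (np.float64(0.16), 84)]
((0.5925361514091492, 0.0647817999124527), (0.29974058270454407, 0.3870001435279846), 16.335227966308594)
7.0 front -0.149 0.4508 right -0.397 -0.2033 max 0.7659 0.1833
8.0 front -0.134 0.4508 right -0.29 -0.213
[... 1254 characters left out ...]
), (np.float64(0.14), 2085), (np.float64(0.144), 102), (np.float64(0.148), 61), (np.float64(0.152), 64)]
((0.59620600938797, 0.06356611847877502), (0.3025754690170288, 0.38340646028518677), 14.849772453308105)
7.0 front 0.336 0.4841 right 0.133 -0.203 max 0.7712 0.1767
8.0 front 0.353 0.4834 right 0.115 -0.2134 max 0.7682 0.166
9.0 front 0.379 0.4795 right 0.099 -0.2229 max 0.7649 0.1556
10.0 front 0.391 0.4761 right 0.082 -0.2331 max 0.7617 0.1449
11.0 front 0.409 0.4764 right 0.065 -0.2433 max 0.7581 0.1338
12.0 front 0.423 0.4726 right 0.044 -0.2534 max 0.7542 0.1226
13.0 front 0.444 0.4715 right 0.026 -0.2629 max 0.7502 0.1124
14.0 front 0.473 0.4673 right 0.008 -0.2732 max 0.7462 0.1018
```

```bash
cat > fit.py <<'E'
from h import *
from scipy.optimize import least_squares
def pose(p):
    x,y,w=p; c,s=np.cos(w),np.sin(w); return np.array([[c,-s,0],[s,c,0],[0,0,1]]),np.array([x,y,0])
E
python3 - <<'E'
from fit import *
res=[]
for n in("top","scene"):
    W=np.load(n+"W.npy").reshape(-1,3)
    s=W[(W[:,0]>0.40)&(W[:,0]<0.85)&(W[:,1]>-0.2)&(W[:,1]<0.3)]
    if n=="scene": s=s+[0,0,.002]
    P=s[(s[:,2]>0.025)&(s[:,2]<0.05)][:,:2].astype(np.float32)
    hull=cv2.convexHull(P)[:,0]
    # resample hull
    H=[];
    for a,b in zip(hull,np.roll(hull,-1,0)):
        k=max(1,int(np.linalg.norm(b-a)/.003)); H+= [a+(b-a)*t/k for t in range(k)]
    H=np.array(H)
    def f(p):
        c,s=np.cos(p[2]),np.sin(p[2]); d=H-p[:2]; u=d@[c,s]; v=d@[-s,c]
        dx=np.minimum(abs(u-.15),abs(u+.15)); dy=np.minimum(abs(v-.19),abs(v+.19))
        return np.minimum(dx,dy)
    r=least_squares(f,[.594,.064,np.radians(15.3)],loss="soft_l1",f_scale=.0015)
    print(n,r.x[:2],np.degrees(r.x[2]),np.median(f(r.x)))
    # straps
    c=camera(n); W=pts(c)
    for th in("strap",):
        for m in masks_of(th,n):
            print(m["conf"],m["extent"])
            k=cv2.erode(m["mask"].astype(np.uint8),np.ones((3,3)))>0
            R,t=pose(r.x)
            L=(W[k]-t)@R-np.array([-.125,-.052,.088])
            L=L[~np.isnan(L[:,0])]
            best=None;rng=np.random.default_rng(0)
            for _ in range(300):
                a=L[rng.choice(len(L),3,False)]; nn=np.cross(a[1]-a[0],a[2]-a[0]); q=np.linalg.norm(nn)
                if q<1e-6: continue
                nn/=q; e=abs((L-a[0])@nn)<.0015
                if best is None or e.sum()>best.sum(): best=e
            Q=L[best]; m0=Q.mean(0); nn=np.linalg.svd(Q-m0)[2][2]; nn*=np.sign(nn[2])
            print(best.sum(),len(L),"n",np.round(nn,3),"mean",np.round(m0,4),"off",nn@m0,"theta",np.arctan2(-nn[0],nn[2]))
            print("y range",np.percentile(Q[:,1],[2,98]),"along",np.percentile(Q@[nn[2],0,-nn[0]],[1,99]))
E
```

```text
top [0.59088679 0.06422415] 15.155461527723567 0.001691852998435564
0.82 [295.6, 196.6, 325.0, 235.9]
169 592 n [-0.732 -0.002  0.681] mean [0.0469 0.0015 0.0599] off 0.0064615366767489 theta 0.8210986158246538
y range [-0.00920718  0.01238416] along [0.00677263 0.109124  ]
scene [0.59728611 0.06264241] 14.915084643492387 0.0004663968283001585
0.69 [302.6, 207.9, 341.8, 243.3]
144 495 n [ 0.702 -0.173  0.691] mean [ 0.0112 -0.0039  0.0548] off 0.04639046629637497 theta -0.7935248275227033
y range [-0.02342606  0.01704845] along [-0.05161758  0.01271145]
```

```bash
cat > ov.py <<'E'
from fit import *
def box(x0,x1,y0,y1,z0,z1):
    P=np.array([[x,y,z] for x in(x0,x1) for y in(y0,y1) for z in(z0,z1)])
    E=[(a,b) for a in range(8) for b in range(a+1,8) if bin(a^b).count("1")==1]
    return P,E
def model(theta,rise,kn):
    out=[]
    P,E=box(-.15,.15,-.19,.19,0,.044); out.append((P,E,(0,255,0)))
    h=np.array([-.125,-.052,.088]); c,s=np.cos(theta),np.sin(theta)
    S=np.array([[c,0,-s],[0,1,0],[s,0,c]])
    P,E=box(.0,.094,-.013,.013,.004,.014); out.append((P@S.T+h,E,(0,0,255)))
    P,E=box(-.0045,.0045,-.025,.025,-.021,.011)
    K=np.array([[np.cos(kn),np.sin(kn),0],[-np.sin(kn),np.cos(kn),0],[0,0,1]])
    out.append(((P@K.T+[.045,0,.043+rise])@S.T+h,E,(255,0,255)))
    P,E=box(-.018,.098,-.022,.022,-.028,-.012); out.append((P+h,E,(255,255,0)))
    return out
def overlay(c,p,theta,rise,kn,win,f,name):
    R,t=pose(p); u0,v0,u1,v1=win
    im=cv2.resize(c["img"][v0:v1,u0:u1,::-1].copy(),None,fx=f,fy=f,interpolation=cv2.INTER_CUBIC)
    for P,E,col in model(theta,rise,kn):
        q=((proj(c,P@R.T+t)-[u0,v0]+.5)*f).astype(int)
        for a,b in E: cv2.line(im,tuple(map(int,q[a])),tuple(map(int,q[b])),col,1)
    cv2.imwrite(f"pics/{name}.png",im)
E
python3 - <<'E'
from ov import *
p=[.594,.0634,np.radians(15.)]
overlay(camera("top"),p,1.0,.0,0,(160,100,390,280),3.4,"ot1")
overlay(camera("scene"),p,1.0,.0,0,(265,190,455,340),4,"os1")
E
```

```text
(no output)
```

View pics/ot1.png

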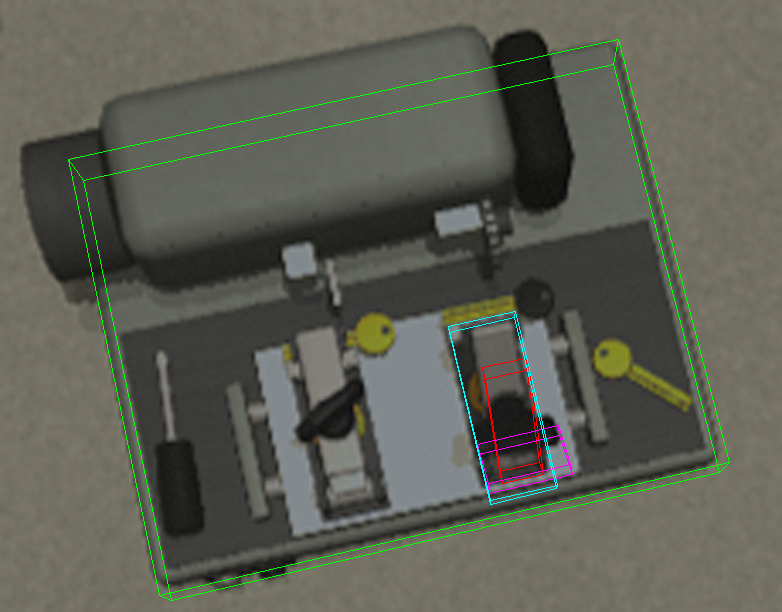

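View pics/os1.png

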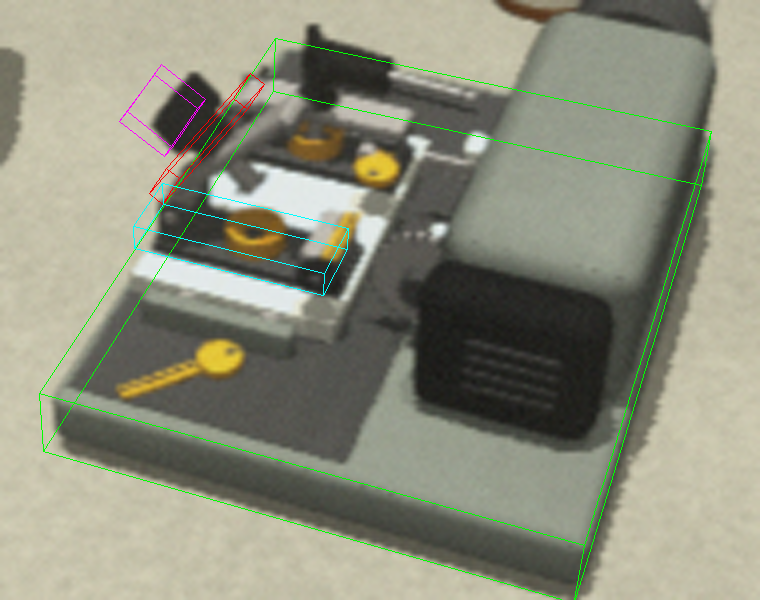

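Run:
```python
from ov import *
p=[.598,.0645,np.radians(14.5)]
overlay(camera("top"),p,.82,.0,0,(260,170,380,260),6.6,"ot2")
overlay(camera("scene"),p,.82,.0,0,(275,195,395,285),6.6,"os2")
```

```text
(no output)
```

View pics/ot2.png

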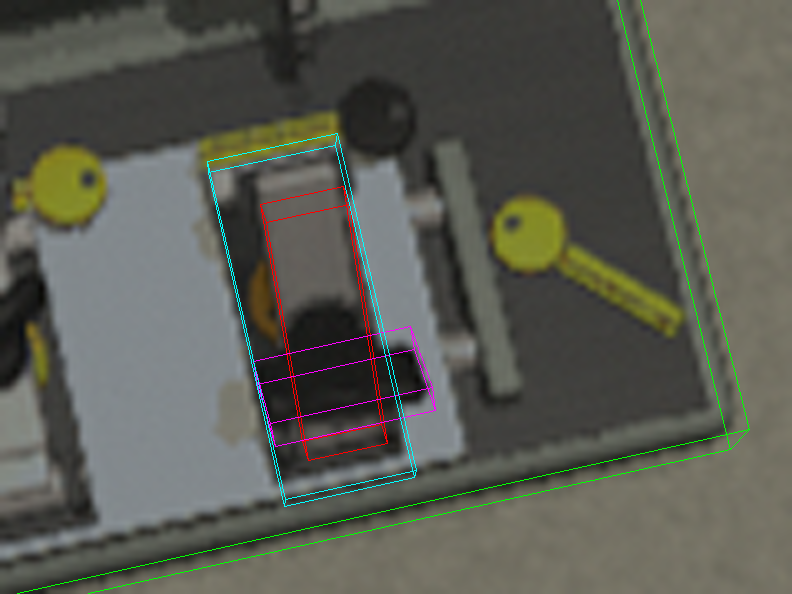

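View pics/os2.png

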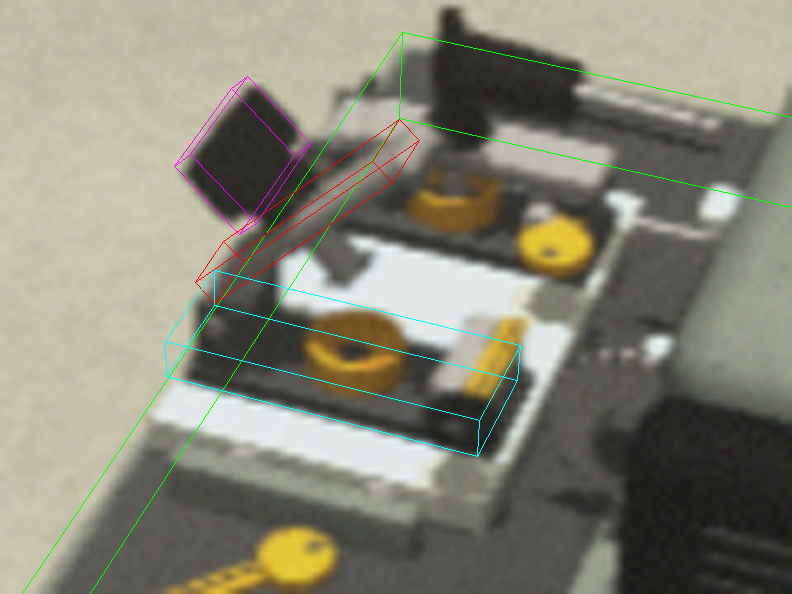

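```bash
python3 -m jog '397 525 0 0 0 90.5 1;397 525 0 0 0 90.5 1;397 525 0 0 0 90.5 1;397 525 0 0 0 90.5 1;397 525 0 0 0 90.5 1;397 525 0 0 0 90.5 1;397 525 0 0 0 90.5 1;397 525 0 0 0 90.5 1;397 525 0 0 0 90.5 1;397 525 0 0 0 90.5 1' 10
```

```text
time_s: 2.03
ee_pos: [0.3849, -0.1995, 0.2058]
eef_rot: [-1.57, -0.0, -1.642]
force: [1.1, -1.8, -0.1]
grip_width: 0.0309
```

```bash
python3 -m jog '145 191 -6 0 0 18.5 1;145 191 -6 0 0 18.5 1;145 191 -6 0 0 18.5 1;145 191 -6 0 0 18.5 1;145 191 -6 0 0 18.5 1;145 191 -6 0 0 18.5 1;145 191 -6 0 0 18.5 1;145 191 -6 0 0 18.5 1' 10
python3 - <<'E'
from ov import *
p=[.601,.0635,np.radians(14.5)]
overlay(camera("top"),p,.82,.0,0,(260,170,380,260),6.6,"ot3")
overlay(camera("scene"),p,.82,.0,0,(275,175,395,265),6.6,"os3")
print(get_obs()["qpos"])
E
```

```text
time_s: 2.7
ee_pos: [0.5302, -0.0074, 0.1993]
eef_rot: [-1.571, -0.0, -1.316]
force: [-0.2, -0.6, -0.3]
grip_width: 0.0003
[-8.60564876e-02  2.58967588e-01  1.58692820e+00 -2.85662459e-04
  1.29525763e+00 -3.37741833e-01]
```

View pics/ot3.png

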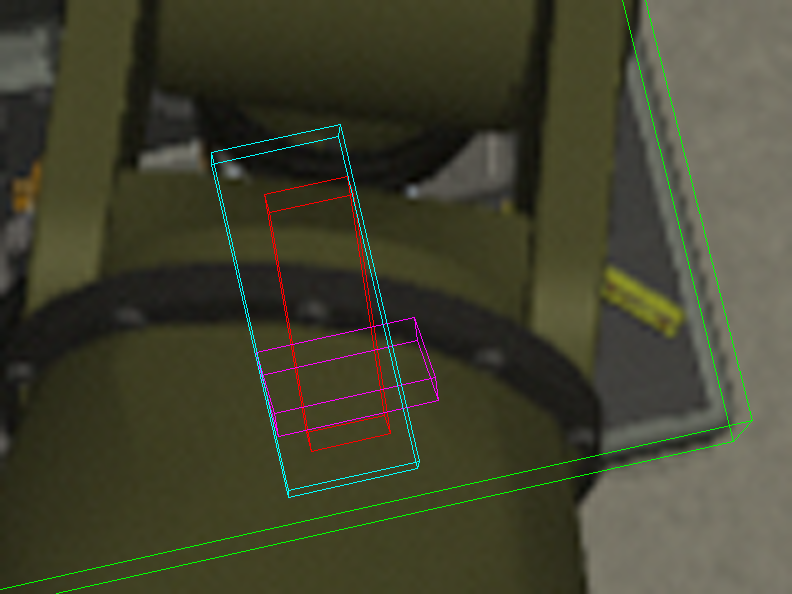

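View pics/os3.png

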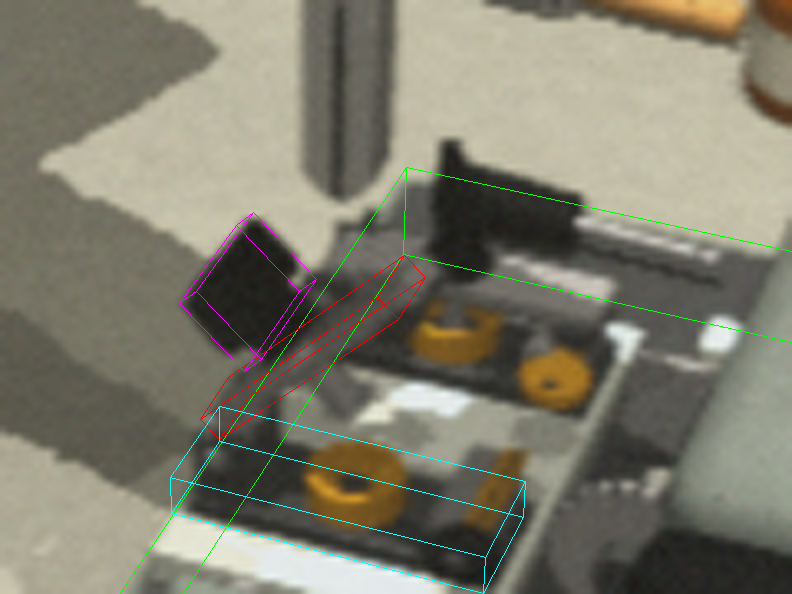

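```bash
python3 -m jog '0 0 -20 0 0 0 1;0 0 -34 0 0 0 1;3 1 -39 0 0 0 1;6 1.5 -43 0 0 0 1;10 2.5 -47 0 0 0 1;14 3.6 -50 0 0 0 1;18 4.6 -54 0 0 0 1' 10
```

```text
time_s: 3.38
ee_pos: [0.5483, -0.0046, 0.1461]
eef_rot: [-1.569, -0.001, -1.319]
force: [-0.2, -0.2, 0.0]
grip_width: 0.0006
```

Run:
```python
from ov import *
p=[.601,.0635,np.radians(14.5)]
overlay(camera("scene"),p,.82,.0,0,(275,175,395,265),6.6,"os4")
print(get_obs()["force"])
```

```text
[-0.67833646  1.14914957 -0.43491649]
```

View pics/os4.png

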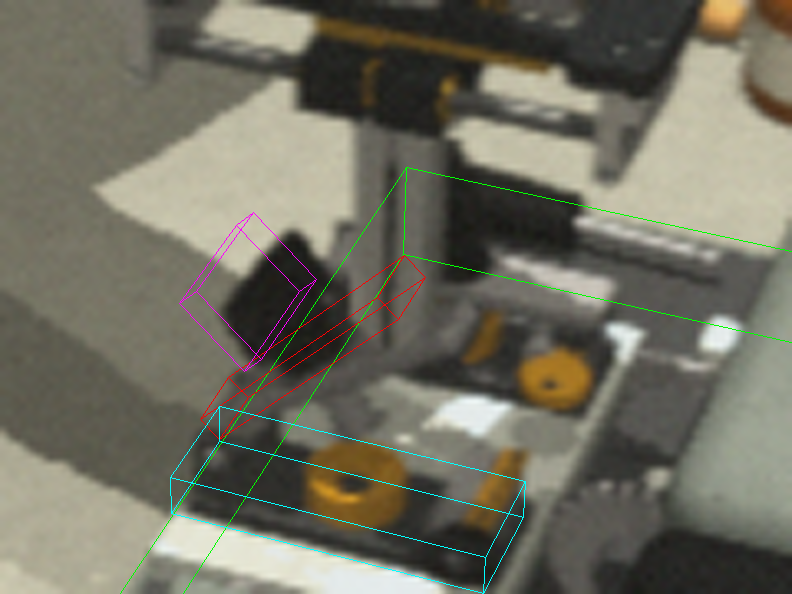

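```bash
python3 -m jog '4 1 -4 0 0 0 1;7 1.8 -8 0 0 0 1;10 2.6 -12 0 0 0 1;12 3.1 -15 0 0 0 1;14 3.6 -19 0 0 0 1;17 4.4 -23 0 0 0 1;19 5 -27 0 0 0 1;20 5.3 -30 0 0 0 1;21 5.6 -33 0 0 0 1' 10
python3 - <<'E'
from ov import *
p=[.601,.0635,np.radians(14.5)]
overlay(camera("scene"),p,.1,.007,0,(275,175,395,265),6.6,"os5")
print(get_obs()["force"])
E
```

```text
time_s: 4.18
ee_pos: [0.5695, 0.0013, 0.1118]
eef_rot: [-1.57, -0.0, -1.319]
force: [-0.3, -0.9, 0.1]
grip_width: 0.0005
[-0.28400346  0.5660585  -0.27455514]
```

View pics/os5.png

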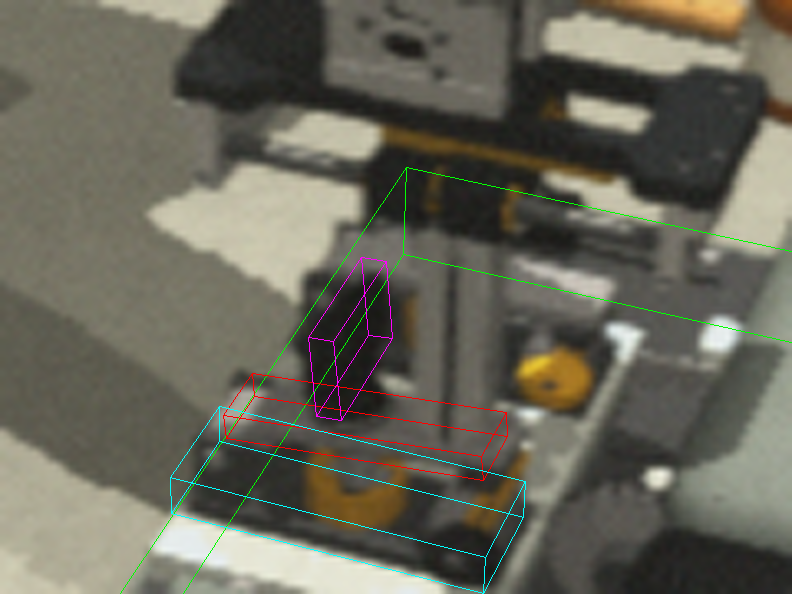

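```bash
python3 -m jog '0.5 0.1 -1.5 0 0 0 1;1 0.2 -3 0 0 0 1;1.5 0.4 -4.5 0 0 0 1' 10
python3 -m jog '0.3 0.1 -1 0 0 0 1;0.6 0.2 -2 0 0 0 1;0.8 0.2 -3 0 0 0 1' 10
```

```text
time_s: 4.48
ee_pos: [0.5709, 0.0017, 0.1067]
eef_rot: [-1.571, -0.0, -1.319]
force: [0.2, 0.3, -0.1]
grip_width: 0.0007
time_s: 4.73
ee_pos: [0.5717, 0.0019, 0.1037]
eef_rot: [-1.571, -0.0, -1.319]
force: [1.2, 0.4, 0.9]
grip_width: 0.0004
```

```bash
python3 -m jog '0 0 -0.7 0 0 0 1;0 0 -1.4 0 0 0 1' 10
python3 -m jog '0 0 -0.5 0 0 0 1;0 0 -1 0 0 0 1' 10
python3 - <<'E'
from ov import *
p=[.601,.0635,np.radians(14.5)]
overlay(camera("scene"),p,.0,.007,0,(275,175,395,265),6.6,"os6")
print(get_obs()["force"])
E
```

```text
time_s: 4.9
ee_pos: [0.5718, 0.002, 0.1023]
eef_rot: [-1.57, -0.0, -1.319]
force: [0.7, 0.2, 3.4]
grip_width: 0.0005
time_s: 5.07
ee_pos: [0.5719, 0.002, 0.1022]
eef_rot: [-1.57, -0.0, -1.319]
force: [-6.3, 0.8, 14.6]
grip_width: 0.0006
[-5.50792137  0.93003084 10.00862876]
```

View pics/os6.png

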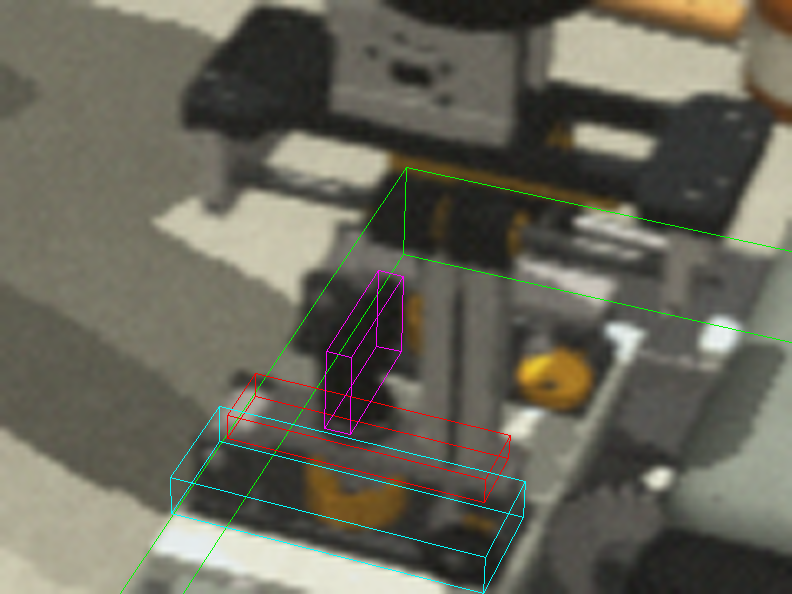

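```bash
python3 -m jog '0 0 3 0 0 0 1;0 0 40 0 0 0 1;0 0 80 0 0 0 1;-40 -40 110 0 0 0 0.6;-70 -80 110 0 0 0 0.6;-90 -120 110 0 0 0 0.6;-100 -160 110 0 0 0 0.6;-110 -200 110 0 0 0 0.6;-110 -240 110 0 0 0 0.6' 10
python3 - <<'E'
from ov import *
p=[.601,.0635,np.radians(14.5)]
for n in("top","scene"):
    c=camera(n); np.save(n+"W1.npy",pts(c)); import pickle; pickle.dump(c,open(n+"1.pkl","wb"))
    W=pts(c)
    overlay(c,p,.0,.007,0,(260,170,380,260) if n=="top" else (275,195,395,285),6.6,n+"7")
    for th in("strap","knob","blank"):
        for m in masks_of(th,n)[:2]:
            w=W[m["mask"]]; print(n,th,round(m["conf"],2),m["extent"],m["mask"].sum(),np.round(np.nanmedian(w,0),4))
            if th=="knob": np.save(n+"kmask.npy",m["mask"]) if m["conf"]>.4 else 0
E
```

```text
time_s: 5.87
ee_pos: [0.4638, -0.2129, 0.2129]
eef_rot: [-1.569, -0.001, -1.319]
force: [1.0, -0.2, 0.1]
grip_width: 0.036
top strap 0.85 [292.0, 185.9, 320.0, 237.5] 706 [ 0.5297 -0.0034  0.1021]
top knob 0.51 [291.1, 206.0, 318.7, 217.8] 203 [ 0.5306 -0.0041  0.1439]
top blank 0.55 [309.6, 182.4, 324.7, 193.7] 77 [ 0.591  -0.0254  0.0898]
scene strap 0.68 [308.5, 215.3, 356.6, 258.5] 682 [ 0.5379 -0.008   0.0994]
scene knob 0.54 [324.0, 219.0, 335.6, 250.2] 191 [ 0.5369 -0.0107  0.1309]
```

View pics/top7.png

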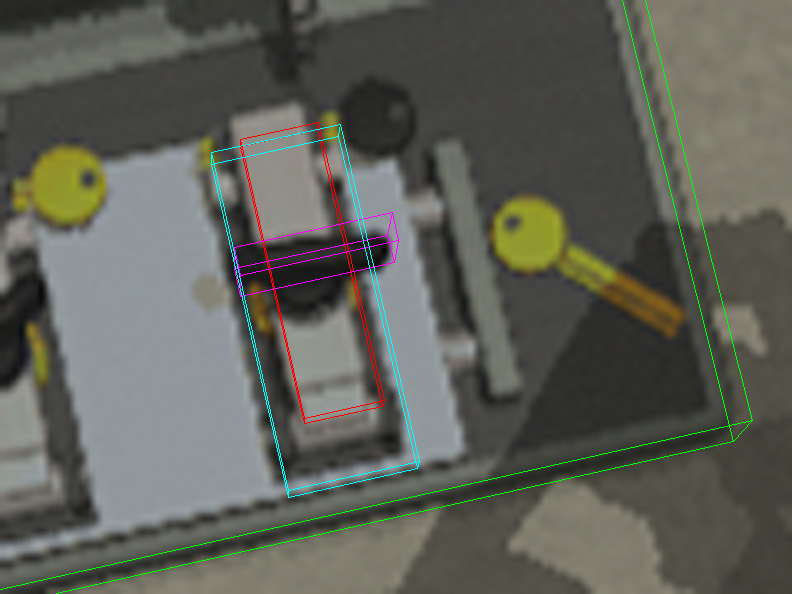

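View pics/scene7.png

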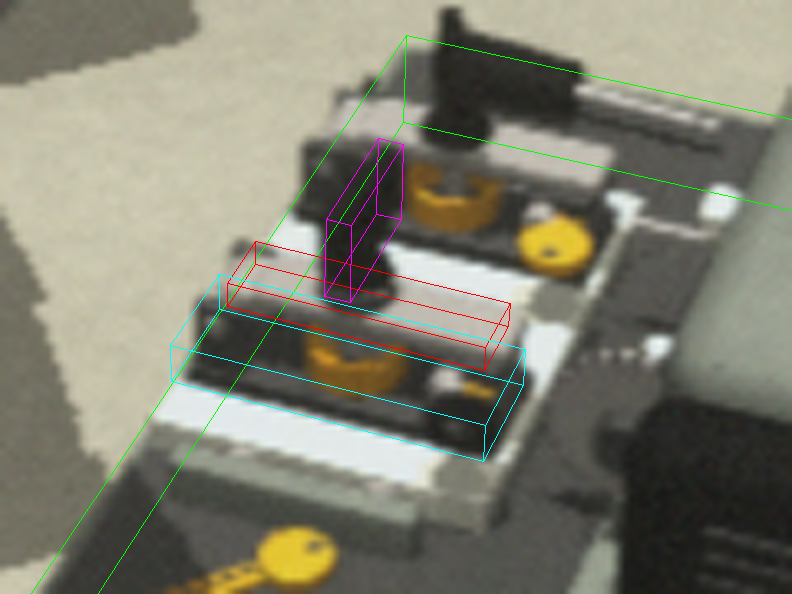

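Run:
```python
from fit import *
for n in("top","scene"):
    W=np.load(n+"W1.npy"); S=W.reshape(-1,3)
    dz={"top":0,"scene":.002}[n]
    S=S+[0,0,dz]
    m=(abs(S[:,0]-.535)<.05)&(abs(S[:,1]+.006)<.045)&(S[:,2]>.135)&(S[:,2]<.19)
    Q=S[m]; print(n,len(Q),"z pct",np.round(np.percentile(Q[:,2],[5,50,90,98]),4))
    for lo in(.135,.145,.152):
        q=Q[Q[:,2]>lo][:,:2]
        if len(q)<15: continue
        r=cv2.minAreaRect(q.astype(np.float32)); l=cv2.fitLine(q.astype(np.float32),cv2.DIST_HUBER,0,.001,.001)[:,0]
        d=l[:2]*np.sign(l[1]); t=(q-l[2:])@d
        print(lo,len(q),"mean",np.round(q.mean(0),4),"rect",np.round(r[0],4),np.round(r[1],4),"dir deg",np.degrees(np.arctan2(-d[0],d[1])),np.round([t.min(),t.max()],4))
    # strap top face
    m=(abs(S[:,2]-.102)<.004)&(S[:,0]>.48)&(S[:,0]<.60)&(S[:,1]<.03)&(S[:,1]>-.05)
    q=S[m][:,:2]; r=cv2.minAreaRect(q.astype(np.float32)); print("strap",len(q),np.round(q.mean(0),4),r, np.median(S[m][:,2]))
```

```text
top 129 z pct [0.1371 0.1463 0.1496 0.151 ]
0.135 129 mean [ 0.5324 -0.0039] rect [ 0.5332 -0.0041] [0.01   0.0501] dir deg 7.98511 [-0.0253  0.0247]
0.145 88 mean [ 0.533 -0.004] rect [ 0.5325 -0.0041] [0.0092 0.0493] dir deg 7.8510194 [-0.0247  0.0246]
strap 412 [ 0.5425 -0.0013] ((0.5373076796531677, -0.0020643696188926697), (0.10871881991624832, 0.031132640317082405), 10.409932136535645) 0.1014094751878924
scene 97 z pct [0.1367 0.1458 0.1486 0.1497]
0.135 97 mean [ 0.5354 -0.0094] rect [ 0.5338 -0.007 ] [0.0093 0.0512] dir deg 7.45532 [-0.0256  0.0256]
0.145 52 mean [ 0.5339 -0.0067] rect [ 0.5341 -0.006 ] [0.0093 0.0473] dir deg 7.5408535 [-0.0231  0.0242]
strap 301 [ 0.5448 -0.006 ] ((0.5383893847465515, -0.005387026816606522), (0.10776117444038391, 0.0323159322142601), 18.978517532348633) 0.10128497244137898
```

```bash
python3 -m jog '70 208 0 0 0 -6.7 0.6;70 208 0 0 0 -6.7 0.6;70 208 0 0 0 -6.7 0.6;70 208 0 0 0 -6.7 0.6;70 208 0 0 0 -6.7 0.6;70 208 0 0 0 -6.7 0.6;70 208 -25 0 0 -6.7 0.6;70 208 -50 0 0 -6.7 0.6;70 208 -50 0 0 -6.7 0.6' 10
python3 - <<'E'
from h import *
c=camera("scene"); o=get_obs(); print(np.round(o["ee_pos"],4),np.round(np.degrees(o["eef_rot"]),2),np.round(o["qpos"],3))
im=cv2.resize(c["img"][150:240,275:395,::-1],None,fx=6.6,fy=6.6,interpolation=cv2.INTER_CUBIC)
cv2.imwrite("pics/s8.png",im)
E
```

```text
time_s: 7.02
ee_pos: [0.5337, -0.0006, 0.158]
eef_rot: [-1.576, 0.001, -1.432]
force: [-0.4, 0.3, -1.2]
grip_width: 0.0378
[ 0.5346 -0.0011  0.1606] [-9.018e+01  2.000e-02 -8.208e+01] [-0.07   0.309  1.618 -0.     1.218 -0.209]
```

View pics/s8.png

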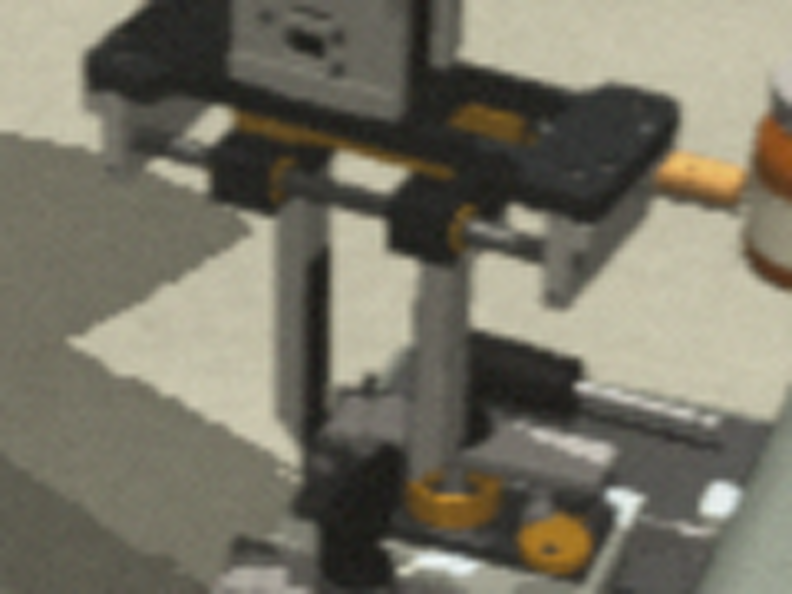

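```bash
python3 -m jog '-1.2 -3.9 0 0 0 0 0.6;-1.2 -3.9 -12 0 0 0 0.6;-1.2 -3.9 -25 0 0 0 0.6;-1.2 -3.9 -37 0 0 0 0.6;-1.2 -3.9 -37 0 0 0 0.6' 10; python3 -c "
from h import *
o=get_obs(); print(np.round(o['ee_pos'],4),np.degrees(o['eef_rot'][2]),np.round(o['force'],2),np.round(o['moment'],3))"
```

```text
time_s: 7.48
ee_pos: [0.533, -0.0052, 0.1233]
eef_rot: [-1.575, 0.001, -1.433]
force: [-1.0, 0.2, -0.7]
grip_width: 0.0377
[ 0.533  -0.0052  0.1233] -82.0900503507442 [-0.99  0.15 -0.7 ] [-0.058 -0.041  0.027]
```

```bash
python3 -m jog '0 0 0 0 0 0 0.85;0 0 0 0 0 0 0.85;0 0 0 0 0 0 0.85;0 0 0 0 0 0 0.9;0 0 0 0 0 0 0.95;0 0 0 0 0 0 1;0 0 0 0 0 0 1' 8; python3 -c "
from h import *
o=get_obs(); print(np.round(o['ee_pos'],4),np.degrees(o['eef_rot'][2]),np.round(o['force'],2),np.round(o['moment'],3))"
```

```text
time_s: 8.07
ee_pos: [0.5336, -0.0052, 0.1239]
eef_rot: [-1.573, 0.0, -1.433]
force: [2.8, 0.9, 3.8]
grip_width: 0.0093
[ 0.5336 -0.0052  0.1239] -82.08520249745608 [2.79 0.91 3.85] [ 0.033 -0.625 -0.024]
```

```bash
python3 -m jog '0 0 0 0 0 0 1;0 0 -0.1 0 0 3 1;0 0 -0.1 0 0 6 1;0 0 -0.1 0 0 6 1' 35; python3 -c "
from h import *
o=get_obs(); print(np.round(o['ee_pos'],4),np.degrees(o['eef_rot'][2]),np.round(o['force'],2),np.round(o['moment'],3))"
```

```text
time_s: 8.4
ee_pos: [0.5337, -0.0052, 0.1241]
eef_rot: [-1.573, 0.0, -1.326]
force: [1.6, 0.3, 5.3]
grip_width: 0.0087
[ 0.5337 -0.0052  0.1241] -75.95350923332485 [1.59 0.32 5.31] [ 0.028 -0.325  0.017]
```

```bash
python3 -m jog '0 0 -0.15 0 0 3 1;0 0 -0.1 0 0 6 1;0 0 -0.1 0 0 6 1'; python3 -m jog '0 0 -0.1 0 0 3 1;0 0 -0.1 0 0 6 1;0 0 -0.1 0 0 6 1' ;python3 -c "
from h import *
o=get_obs(); print(np.round(o['ee_pos'],4),np.degrees(o['eef_rot'][2]),np.round(o['force'],2),np.round(o['moment'],3))"
```

```text
time_s: 8.65
ee_pos: [0.5338, -0.0051, 0.1243]
eef_rot: [-1.573, 0.0, -1.22]
force: [-0.3, 0.8, 5.5]
grip_width: 0.009
time_s: 8.9
ee_pos: [0.5339, -0.0051, 0.1245]
eef_rot: [-1.572, 0.0, -1.115]
force: [0.5, 1.1, 5.7]
grip_width: 0.0087
[ 0.5339 -0.0051  0.1245] -63.910980482597026 [0.54 1.1  5.68] [ 0.124 -0.228 -0.11 ]
```

```bash
python3 -m jog '0 0 -0.1 0 0 3 1;0 0 -0.05 0 0 6 1;0 0 -0.05 0 0 6 1'|head -4; python3 -m jog '0 0 -0.1 0 0 3 1;0 0 -0.05 0 0 6 1;0 0 -0.05 0 0 6 1' |head -4
```

```text
time_s: 9.15
ee_pos: [0.534, -0.0051, 0.1247]
eef_rot: [-1.572, 0.0, -1.011]
force: [0.1, -0.1, 4.8]
time_s: 9.4
ee_pos: [0.534, -0.005, 0.1249]
eef_rot: [-1.572, -0.0, -0.906]
force: [0.4, 1.0, 4.5]
```

```bash
python3 -m jog '0 0 -0.1 0 0 3 1;0 0 -0.05 0 0 6 1;0 0 -0.05 0 0 6 1'|head -4
```

```text
time_s: 9.65
ee_pos: [0.5341, -0.005, 0.125]
eef_rot: [-1.571, -0.0, -0.801]
force: [0.1, 0.3, 4.7]
```

```bash
python3 -m jog '0 0 -0.1 0 0 3 1;0 0 -0.05 0 0 6 1;0 0 -0.05 0 0 6 1'|head -4; python3 -m jog '0 0 -0.1 0 0 3 1;0 0 -0.05 0 0 6 1;0 0 -0.05 0 0 6 1' |head -4
```

```text
time_s: 9.9
ee_pos: [0.5342, -0.0049, 0.1253]
eef_rot: [-1.571, -0.0, -0.696]
force: [-0.0, 1.2, 5.4]
time_s: 10.15
ee_pos: [0.5342, -0.0048, 0.1254]
eef_rot: [-1.571, -0.0, -0.592]
force: [0.6, 0.9, 5.2]
```

```bash
python3 -m jog '0 0 -0.1 0 0 3 1;0 0 -0.05 0 0 6 1;0 0 -0.05 0 0 6 1'|head -4; python3 -m jog '0 0 -0.1 0 0 3 1;0 0 -0.05 0 0 6 1;0 0 -0.05 0 0 6 1' |head -4
```

```text
time_s: 10.4
ee_pos: [0.5343, -0.0048, 0.1256]
eef_rot: [-1.571, -0.0, -0.488]
force: [0.7, -0.2, 4.5]
time_s: 10.65
ee_pos: [0.5343, -0.0047, 0.1257]
eef_rot: [-1.571, -0.001, -0.383]
force: [0.0, 0.6, 4.6]
```

```bash
python3 -m jog '0 0 -0.1 0 0 3 1;0 0 -0.05 0 0 6 1;0 0 -0.05 0 0 6 1'|head -4; python3 -m jog '0 0 -0.1 0 0 3 1;0 0 -0.05 0 0 6 1;0 0 -0.05 0 0 6 1' |head -4
```

```text
time_s: 10.9
ee_pos: [0.5343, -0.0046, 0.1258]
eef_rot: [-1.57, -0.001, -0.279]
force: [0.4, 0.9, 5.7]
time_s: 11.15
ee_pos: [0.5344, -0.0045, 0.1258]
eef_rot: [-1.57, -0.001, -0.176]
force: [1.0, 2.0, 2.9]
```

```bash
python3 -m jog '0 0 -0.3 0 0 0 1;0 0 -0.5 0 0 0 1'|head -4
```

```text
time_s: 11.32
ee_pos: [0.5344, -0.0045, 0.1255]
eef_rot: [-1.57, -0.001, -0.18]
force: [-0.1, 1.3, 8.1]
```

```bash
python3 -m jog '0 0 0.1 0 0 1.5 1;0 0 0 0 0 3 1;0 0 0 0 0 3 1'|head -4; python3 -c "
from h import *
o=get_obs(); print(np.round(o['ee_pos'],4),np.degrees(o['eef_rot'][2]),np.round(o['force'],2),np.round(o['moment'],3))"
```

```text
time_s: 11.57
ee_pos: [0.5343, -0.0045, 0.1252]
eef_rot: [-1.57, -0.001, -0.13]
force: [2.4, 1.4, -0.4]
[ 0.5343 -0.0045  0.1252] -7.4426759195092425 [ 2.37  1.37 -0.41] [ 0.292 -0.62   0.018]
```

```bash
python3 -m jog '0 0 -0.5 0 0 0 1;0 0 -1 0 0 0 1;0 0 -1.5 0 0 0 1'; python3 -c "
from h import *
o=get_obs(); print(np.round(o['ee_pos'],4),np.degrees(o['eef_rot'][2]),np.round(o['force'],2),np.round(o['moment'],3))"
```

```text
time_s: 11.82
ee_pos: [0.5344, -0.0045, 0.1243]
eef_rot: [-1.57, -0.001, -0.132]
force: [-1.8, 1.4, 12.7]
grip_width: 0.0086
[ 0.5344 -0.0045  0.1243] -7.589230384415688 [-1.78  1.39 12.72] [0.34  0.212 0.066]
```

```bash
python3 -m jog '0 0 0.4 0 0 0 1;0 0 0.4 0 0 1.5 1;0 0 0.2 0 0 3 1'; python3 -c "
from h import *
o=get_obs(); print(np.round(o['ee_pos'],4),np.degrees(o['eef_rot'][2]),np.round(o['force'],2),np.round(o['moment'],3))"
```

```text
time_s: 12.07
ee_pos: [0.5344, -0.0044, 0.1244]
eef_rot: [-1.57, -0.001, -0.081]
force: [1.3, 0.8, 2.4]
grip_width: 0.0093
[ 0.5344 -0.0044  0.1244] -4.668591499959358 [1.25 0.78 2.36] [ 0.37  -0.329 -0.012]
```

```bash
python3 -m jog '0 0 -0.3 0 0 0 1;0 0 -0.6 0 0 0 1'|head -4;  python3 -c "
from h import *
o=get_obs(); print(np.round(o['ee_pos'],4),np.degrees(o['eef_rot'][2]),np.round(o['force'],2),np.round(o['moment'],3))
c=camera('scene')
im=cv2.resize(c['img'][180:270,275:395,::-1],None,fx=6.6,fy=6.6,interpolation=cv2.INTER_CUBIC)
cv2.imwrite('pics/s9.png',im)"
```

```text
time_s: 12.23
ee_pos: [0.5344, -0.0044, 0.1239]
eef_rot: [-1.57, -0.001, -0.084]
force: [-0.9, 1.4, 5.9]
[ 0.5344 -0.0044  0.1239] -4.812242360910437 [-0.94  1.4   5.93] [ 0.305 -0.105  0.024]
```

View pics/s9.png

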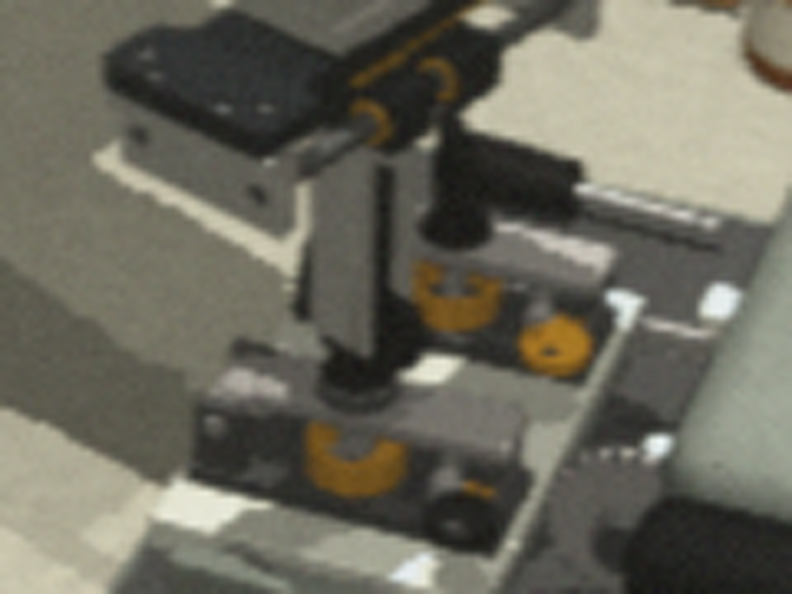

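```bash
cat > kn.py <<'E'
from h import *
def kov(c,name,axis,rises,win):
    u0,v0,u1,v1=win
    for i,r in enumerate(rises):
        im=cv2.resize(c["img"][v0:v1,u0:u1,::-1],None,fx=5,fy=5,interpolation=cv2.INTER_CUBIC)
        a=np.linspace(0,2*np.pi,40)
        for z,rad,col in((.102+r,.015,(0,0,255)),(.110+r,.013,(0,255,0)),(.142+r,.013,(255,0,255))):
            P=np.stack([axis[0]+rad*np.cos(a),axis[1]+rad*np.sin(a),np.full(40,z)],-1)
            q=((proj(c,P)-[u0,v0]+.5)*5).astype(np.int32); cv2.polylines(im,[q],True,col,1)
        cv2.putText(im,f"r{r*1000:.1f}",(5,20),0,.6,(255,255,255),2)
        yield im
E
python3 - <<'E'
from kn import *
import pickle
w=(300,195,370,260)
c=camera("scene")
pre=pickle.load(open("scene1.pkl","rb"))
ims=list(kov(c,"",(.5344,-.0044),(.0015,.009),w))+list(kov(pre,"",(.5344,-.0044),(.0015,.007),w))
cv2.imwrite("pics/k10.png",np.vstack([np.hstack(ims[:2]),np.hstack(ims[2:])])[:650])
print(ims[0].shape)
E
python3 -c "
import cv2;a=cv2.imread('pics/k10.png');print(a.shape);cv2.imwrite('pics/k10s.png',cv2.resize(a,None,fx=.92,fy=.92))"
```

```text
(325, 350, 3)
(650, 700, 3)
```

View pics/k10s.png

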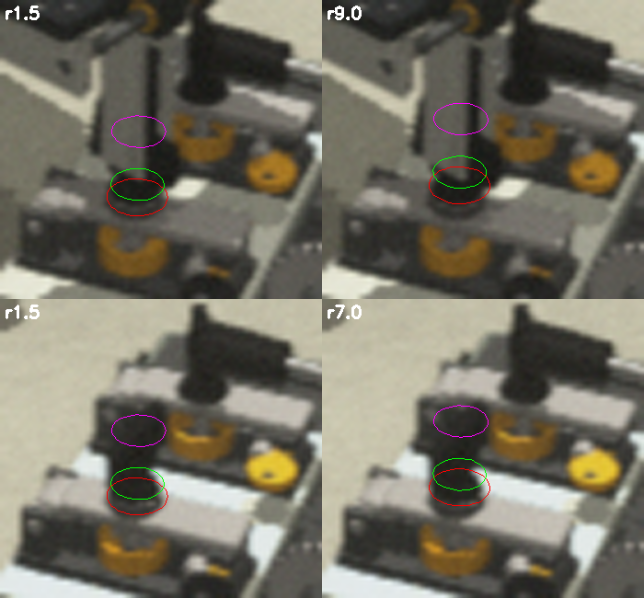

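Run:
```python
from kn import *
import pickle
c=camera("scene"); pre=pickle.load(open("scene1.pkl","rb"))
w=(312,212,348,262)
f=lambda c: cv2.resize(np.clip(c["img"][w[1]:w[3],w[0]:w[2],::-1].astype(float)*1.6,0,255).astype(np.uint8),None,fx=11,fy=11,interpolation=cv2.INTER_NEAREST)
cv2.imwrite("pics/k11.png",np.hstack([f(pre),f(c)])[:600,:800])
o=get_obs();print(o["ee_pos"],o["force"],o["time_s"])
```

```text
[ 0.53437085 -0.00441405  0.12387404] [0.25419108 1.54195597 4.55909272] 12.3833
```

View pics/k11.png

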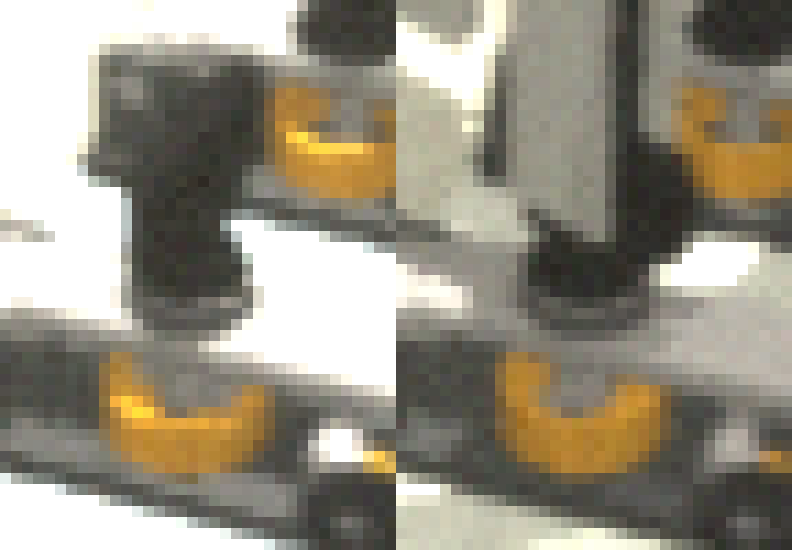

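Run:
```python
from kn import *
import pickle
c=camera("scene"); pre=pickle.load(open("scene1.pkl","rb"))
for nm,cc in(("pre",pre),("now",c)):
    W=pts(cc); W[...,2]+=.002
    g=cc["img"].astype(int).max(-1)
    m=(g<62)&(abs(W[...,0]-.534)<.03)&(abs(W[...,1]+.005)<.03)&(W[...,2]>.103)
    q=W[m]; print(nm,len(q),np.round(np.percentile(q[:,2],[1,5,25,50,75,95,99]),4))
    v,u=np.nonzero(m); print(u.min(),u.max(),v.min(),v.max())
m=masks_of("knob","scene")
for k in m: print(k["conf"],k["extent"])
# wing tip: toward +x end (direction of wing)
W=pts(c); W[...,2]+=.002
for v in range(222,240):
    print(v,[f"{c['img'][v,u].max()}/{W[v,u,2]*1000:.0f}" for u in range(329,342)])
```

```text
pre 183 [0.1075 0.1111 0.1205 0.1342 0.1458 0.1486 0.1498]
323 335 218 241
now 788 [0.1094 0.1154 0.1935 0.261  0.3445 0.3607 0.3746]
313 352 127 241
0.59 [323.6, 224.3, 338.7, 249.6]
222 ['90/159', '92/157', '63/148', '38/149', '37/149', '73/148', '91/147', '92/145', '104/84', '100/70', '101/69', '103/71', '92/78']
223 ['89/158', '90/156', '62/148', '34/149', '37/147', '71/148', '87/146', '96/144', '99/76', '110/81', '95/68', '69/68', '60/78']
224 ['94/154', '89/152', '66/147', '36/148', '33/147', '44/145', '76/142', '85/142', '94/79', '107/81', '108/80', '83/66', '68/77']
225 ['90/152', '89/149', '63/147', '36/147', '35/149', '34/147', '42/148', '57/138', '74/74', '95/78', '105/80', '111/80', '116/80']
226 ['87/147', '89/146', '61/145', '31/145', '28/146', '26/147', '31/148', '36/147', '45/147', '71/76', '95/79', '105/79', '117/77']
227 ['91/146', '90/145', '59/141', '30/144', '23/144', '24/146', '29/145', '25/147', '33/145', '54/148', '87/72', '109/75', '117/76']
228 ['92/143', '89/140', '62/140', '33/140', '33/143', '30/144', '31/146', '29/146', '32/143', '45/142', '80/69', '103/
[... 794 characters left out ...]
213/60', '214/60']
235 ['27/117', '28/119', '31/121', '27/121', '28/120', '33/118', '44/126', '56/125', '98/125', '182/58', '221/62', '224/61', '225/59']
236 ['32/115', '29/114', '29/116', '30/117', '31/117', '48/109', '100/59', '153/60', '198/59', '221/61', '225/61', '225/58', '226/59']
237 ['30/113', '30/115', '30/113', '32/110', '31/110', '56/110', '103/100', '155/61', '183/59', '204/59', '219/62', '220/58', '218/59']
238 ['29/114', '34/111', '35/113', '34/111', '42/111', '52/101', '77/103', '101/101', '112/102', '131/101', '137/101', '140/59', '137/61']
239 ['42/111', '49/109', '52/109', '63/107', '59/103', '52/100', '73/103', '83/104', '96/103', '95/103', '99/101', '111/100', '120/101']
```

```bash
python3 -m jog '0 0 -0.2 0 0 1.5 1;0 0 -0.4 0 0 3 1;0 0 -0.4 0 0 3 1'|head -4;  python3 -c "
from h import *
o=get_obs(); print(np.round(o['ee_pos'],4),np.degrees(o['eef_rot'][2]),np.round(o['force'],2),np.round(o['moment'],3))"
```

```text
time_s: 12.73
ee_pos: [0.5343, -0.0044, 0.1233]
eef_rot: [-1.57, -0.001, -0.031]
force: [0.9, 1.3, 2.0]
[ 0.5343 -0.0044  0.1233] -1.7772748850073556 [0.89 1.33 1.96] [ 0.316 -0.414 -0.014]
```

Descending as it turns; keep following with a light push.

```bash
python3 -m jog '0 0 -0.5 0 0 0 1;0 0 -0.8 0 0 0 1;0 0 -0.8 0 0 0 1'|head -4;  python3 -c "
from h import *
o=get_obs(); print(np.round(o['ee_pos'],4),np.degrees(o['eef_rot'][2]),np.round(o['force'],2),np.round(o['moment'],3))"
```

```text
time_s: 12.98
ee_pos: [0.5343, -0.0044, 0.1223]
eef_rot: [-1.57, -0.001, -0.032]
force: [1.9, 1.4, 2.0]
[ 0.5343 -0.0044  0.1223] -1.824118802473328 [1.91 1.39 1.96] [ 0.317 -0.482  0.014]
```

```bash
python3 -m jog '0 0 -0.6 0 0 0 1;0 0 -1.2 0 0 0 1;0 0 -1.5 0 0 0 1'|head -4;  python3 -c "
from h import *
o=get_obs(); print(np.round(o['ee_pos'],4),np.degrees(o['eef_rot'][2]),np.round(o['force'],2),np.round(o['moment'],3))"
```

```text
time_s: 13.23
ee_pos: [0.5343, -0.0044, 0.1205]
eef_rot: [-1.57, -0.0, -0.032]
force: [2.9, 1.4, -2.0]
[ 0.5343 -0.0044  0.1205] -1.8390137160951152 [ 2.89  1.4  -2.04] [ 0.253 -0.816  0.013]
```

```bash
python3 -m jog '0 0 -0.6 0 0 0 1;0 0 -1.2 0 0 0 1;0 0 -1.5 0 0 0 1'|head -4; python3 -c "
from h import *
o=get_obs(); print(np.round(o['ee_pos'],4),np.degrees(o['eef_rot'][2]),np.round(o['force'],2),np.round(o['moment'],3))"
```

```text
time_s: 13.48
ee_pos: [0.5343, -0.0044, 0.119]
eef_rot: [-1.57, -0.001, -0.032]
force: [1.6, 1.6, 3.0]
[ 0.5343 -0.0044  0.119 ] -1.8420387428239007 [1.57 1.57 3.04] [ 0.256 -0.435 -0.022]
```

```bash
python3 -m jog '0 0 -0.4 0 0 0 1;0 0 -0.7 0 0 0 1'|head -4; python3 -c "
from h import *
o=get_obs(); print(np.round(o['ee_pos'],4),np.degrees(o['eef_rot'][2]),np.round(o['force'],2),np.round(o['moment'],3))"
python3 -m jog '0 0 -0.4 0 0 0 1;0 0 -0.5 0 0 0 1'|head -4; python3 -c "
from h import *
c=camera('scene');W=pts(c); W[...,2]+=.002
for v in range(224,240,2):
    print(v,[f'{c[\"img\"][v,u].max()}/{W[v,u,2]*1000:.0f}' for u in range(331,342)])
"
```

```text
time_s: 13.65
ee_pos: [0.5345, -0.0044, 0.1189]
eef_rot: [-1.57, -0.001, -0.032]
force: [-1.5, 1.3, 9.4]
[ 0.5345 -0.0044  0.1189] -1.843592961720252 [-1.52  1.34  9.35] [ 0.349  0.151 -0.048]
time_s: 13.82
ee_pos: [0.5344, -0.0044, 0.1189]
eef_rot: [-1.57, -0.001, -0.032]
force: [-1.0, 1.8, 8.6]
224 ['70/142', '43/142', '37/146', '72/145', '89/144', '89/141', '83/80', '102/80', '102/80', '85/69', '74/73']
226 ['65/142', '42/142', '32/145', '37/143', '52/136', '74/133', '85/71', '98/75', '104/76', '106/79', '115/78']
228 ['61/136', '36/141', '28/139', '30/140', '30/141', '32/144', '38/142', '58/140', '85/68', '104/71', '115/72']
230 ['66/132', '37/134', '32/135', '29/137', '30/137', '29/139', '28/140', '26/137', '41/68', '53/66', '69/66']
232 ['61/127', '35/128', '30/129', '27/131', '28/134', '29/133', '29/132', '34/131', '40/63', '51/64', '49/63']
234 ['63/120', '34/123', '31/122', '30/124', '28/127', '26/127', '32/128', '66/127', '175/60', '212/63', '215/60']
236 ['37/116', '28/119', '34/119', '27/119', '25/120', '32/123', '40/122', '113/121', '195/60', '215/60', '185/60']
238 ['32/112', '32/111', '32/110', '39/105', '62/102', '80/100', '91/100', '123/101', '127/101', '120/57', '113/62']
```

```bash
python3 -m jog '0 0 0 0 0 -3 1;0 0 -0.1 0 0 -6 1;0 0 -0.2 0 0 -9 1;0 0 -0.3 0 0 -12 1'|head -4; python3 -c "
from h import *
o=get_obs(); print(np.round(o['ee_pos'],4),np.degrees(o['eef_rot'][2]),np.round(o['force'],2),np.round(o['moment'],3))"
```

```text
time_s: 14.2
ee_pos: [0.5343, -0.0045, 0.1186]
eef_rot: [-1.571, -0.001, -0.244]
force: [1.2, -1.1, 1.8]
[ 0.5343 -0.0045  0.1186] -13.980782219393372 [ 1.19 -1.07  1.78] [-0.027 -0.445  0.157]
```

```bash
python3 -m jog '0 0 -0.1 0 0 -3 1;0 0 -0.2 0 0 -6 1;0 0 -0.4 0 0 -9 1;0 0 -0.5 0 0 -12 1' 50|head -4; python3 -c "
from h import *
o=get_obs(); print(np.round(o['ee_pos'],4),np.degrees(o['eef_rot'][2]),np.round(o['force'],2),np.round(o['moment'],3))"
python3 -m jog '0 0 -0.1 0 0 -3 1;0 0 -0.2 0 0 -6 1;0 0 -0.4 0 0 -9 1;0 0 -0.5 0 0 -12 1' 50|head -4; python3 -c "
from h import *
o=get_obs(); print(np.round(o['ee_pos'],4),np.degrees(o['eef_rot'][2]),np.round(o['force'],2),np.round(o['moment'],3))"
```

```text
time_s: 14.53
ee_pos: [0.5343, -0.0047, 0.1182]
eef_rot: [-1.571, -0.001, -0.456]
force: [2.0, -0.1, 1.6]
[ 0.5343 -0.0047  0.1182] -26.1194465541299 [ 2.04 -0.11  1.62] [-0.046 -0.344  0.08 ]
time_s: 14.87
ee_pos: [0.5342, -0.0048, 0.118]
eef_rot: [-1.571, -0.001, -0.668]
force: [0.1, -0.9, 4.9]
[ 0.5342 -0.0048  0.118 ] -38.262459478407855 [ 0.08 -0.87  4.93] [-0.002 -0.066  0.132]
```

```bash
python3 -m jog '0 0 0 0 0 -3 1;0 0 -0.1 0 0 -6 1;0 0 -0.2 0 0 -9 1;0 0 -0.3 0 0 -12 1' 50|head -4; python3 -c "
from h import *
o=get_obs(); print(np.round(o['ee_pos'],4),np.degrees(o['eef_rot'][2]),np.round(o['force'],2),np.round(o['moment'],3))"
python3 -m jog '0 0 0 0 0 -3 1;0 0 -0.1 0 0 -6 1;0 0 -0.1 0 0 -9 1;0 0 -0.2 0 0 -12 1' 50|head -4; python3 -c "
from h import *
o=get_obs(); print(np.round(o['ee_pos'],4),np.degrees(o['eef_rot'][2]),np.round(o['force'],2),np.round(o['moment'],3))"
```

```text
time_s: 15.2
ee_pos: [0.5341, -0.005, 0.1179]
eef_rot: [-1.572, -0.001, -0.88]
force: [-0.4, 0.1, 5.8]
[ 0.5341 -0.005   0.1179] -50.403025312212456 [-0.39  0.12  5.82] [-0.001  0.001  0.148]
time_s: 15.53
ee_pos: [0.5339, -0.0051, 0.1179]
eef_rot: [-1.572, -0.001, -1.092]
force: [-0.7, -0.0, 4.4]
[ 0.5339 -0.0051  0.1179] -62.54479704761787 [-0.71 -0.01  4.37] [0.058 0.114 0.056]
```

```bash
cat > m.py <<'E'
from h import *
o=get_obs(); print(np.round(o['ee_pos'],4),np.round(o['eef_rot'][2],3),np.round(o['force'],2),np.round(o['moment'],3),np.round(o["grip_width"],4))
E
python3 -m jog '0 0 0 0 0 -3 1;0 0 0 0 0 -6 1;0 0 -0.1 0 0 -9 1;0 0 -0.1 0 0 -12 1' 50|head -1; python3 m.py
python3 -m jog '0 0 0 0 0 -3 1;0 0 0 0 0 -6 1;0 0 -0.1 0 0 -6 1' 50|head -1; python3 m.py
```

```text
time_s: 15.87
[ 0.5338 -0.0052  0.118 ] -1.303 [0.39 0.81 2.95] [ 0.142 -0.108  0.11 ] 0.0085
time_s: 16.12
[ 0.5337 -0.0052  0.118 ] -1.411 [-0.14  1.27  2.95] [ 0.253 -0.122  0.018] 0.0087
```

```bash
for i in 1; do python3 -m jog '0 0 0 0 0 -2 1;0 0 0 0 0 -4 1' 50|head -1; python3 m.py; python3 -m jog '0 0 0 0 0 -2 1;0 0 0 0 0 -4 1' 50|head -1; python3 m.py;  python3 -m jog '0 0 0 0 0 -2 1;0 0 0 0 0 -4 1' 50|head -1; python3 m.py; done
```

```text
time_s: 16.28
[ 0.5336 -0.0052  0.1179] -1.48 [2.06 0.63 1.22] [ 0.194 -0.429  0.129] 0.0086
time_s: 16.45
[ 0.5335 -0.0052  0.1179] -1.549 [1.31 0.76 0.86] [ 0.248 -0.431  0.176] 0.0084
time_s: 16.62
[ 0.5335 -0.0052  0.1178] -1.618 [1.62 1.01 0.82] [ 0.171 -0.5    0.276] 0.0085
```

```bash
python3 -m jog '0 0 -0.1 0 0 -2 1;0 0 -0.1 0 0 -4 1' 60|head -1; python3 m.py; python3 -m jog '0 0 -0.1 0 0 -2 1;0 0 -0.1 0 0 -4 1' 60|head -1; python3 m.py;  python3 -m jog '0 0 -0.1 0 0 -2 1;0 0 -0.1 0 0 -4 1' 60|head -1; python3 m.py
```

```text
time_s: 16.78
[ 0.5334 -0.0052  0.1178] -1.687 [1.3  0.61 1.41] [ 0.22  -0.376  0.323] 0.0084
time_s: 16.95
[ 0.5334 -0.0052  0.1177] -1.757 [1.81 0.9  1.28] [ 0.22  -0.334  0.315] 0.0085
time_s: 17.12
[ 0.5333 -0.0052  0.1177] -1.826 [1.73 0.74 0.64] [ 0.283 -0.312  0.335] 0.0084
```

```bash
python3 -m jog '0 0 -0.1 0 0 -2 1;0 0 -0.1 0 0 -4 1' 60|head -1; python3 m.py; python3 -m jog '0 0 -0.1 0 0 -1.5 1;0 0 -0.1 0 0 -3 1' 60|head -1; python3 m.py
```

```text
time_s: 17.28
[ 0.5333 -0.0052  0.1176] -1.895 [1.34 1.05 1.77] [ 0.274 -0.332  0.371] 0.0084
time_s: 17.45
[ 0.5332 -0.0052  0.1176] -1.946 [0.69 1.68 1.71] [ 0.249 -0.333  0.335] 0.0084
```

```bash
python3 -m jog '0 0 0 0 0 0 1;0 0 0 0 0 0 0.9;0 0 0 0 0 0 0.8;0 0 0 0 0 0 0.7;0 0 0 0 0 0 0.6;0 0 0 0 0 0 0.6;0 0 0 0 0 0 0.6' 30; python3 m.py
```

```text
time_s: 18.03
ee_pos: [0.5331, -0.0052, 0.1175]
eef_rot: [-1.574, -0.002, -1.946]
force: [0.4, 0.0, 0.4]
grip_width: 0.0368
[ 0.5331 -0.0052  0.1175] -1.946 [0.43 0.03 0.41] [-0.038 -0.006  0.011] 0.0368
```

```bash
python3 -m jog '0 0 5 0 0 0 0.6;0 0 30 0 0 0 0.6;0 0 65 0 0 0 0.6;0 0 100 0 0 0 0.6;-30 -40 110 0 0 0 0.6;-60 -80 110 0 0 0 0.6;-90 -120 110 0 0 0 0.6;-100 -160 110 0 0 0 0.6;-110 -200 110 0 0 0 0.6;-110 -240 110 0 0 0 0.6'
python3 - <<'E'
from h import *
W={}
for n,w in(("top",(260,170,380,260)),("scene",(275,195,395,285))):
    c=camera(n); S=pts(c); W[n]=S
    im=cv2.resize(c["img"][w[1]:w[3],w[0]:w[2],::-1],None,fx=6.6,fy=6.6,interpolation=cv2.INTER_CUBIC); cv2.imwrite(f"pics/{n}20.png",im)
    S=S.reshape(-1,3)+[0,0,0 if n=="top" else .002]
    m=(abs(S[:,0]-.535)<.05)&(abs(S[:,1]+.006)<.045)&(S[:,2]>.128)&(S[:,2]<.19)
    q=S[m]; l=cv2.fitLine(q[:,:2].astype(np.float32),cv2.DIST_HUBER,0,.001,.001)[:,0]; d=l[:2]*np.sign(l[1])
    print(n,len(q),np.percentile(q[:,2],[50,95]),"dir",np.degrees(np.arctan2(-d[0],d[1])))
E
```

```text
time_s: 18.87
ee_pos: [0.4239, -0.2256, 0.2286]
eef_rot: [-1.572, -0.003, -1.945]
force: [0.8, 0.8, 0.2]
grip_width: 0.0378
top 127 [0.1406365  0.14431878] dir -20.759699
scene 141 [0.1376902  0.14247321] dir -20.792068
```

View pics/top20.png

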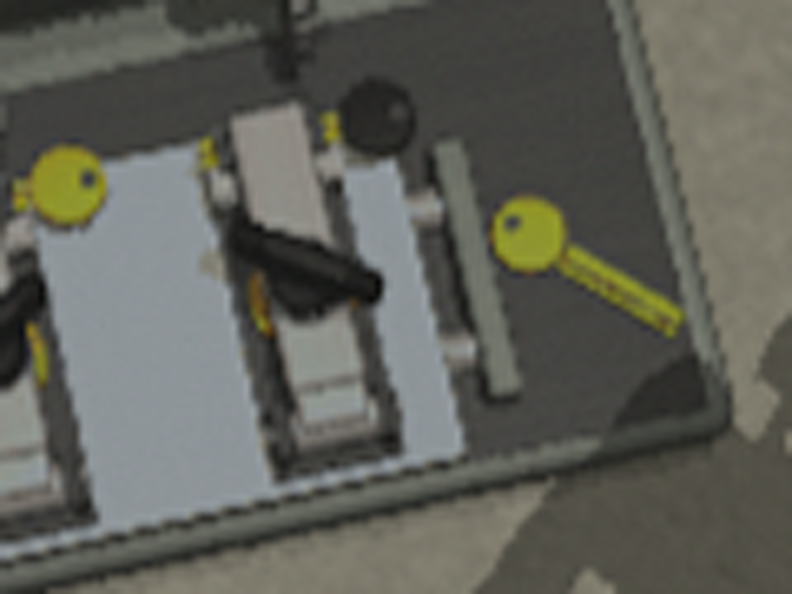

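View pics/scene20.png

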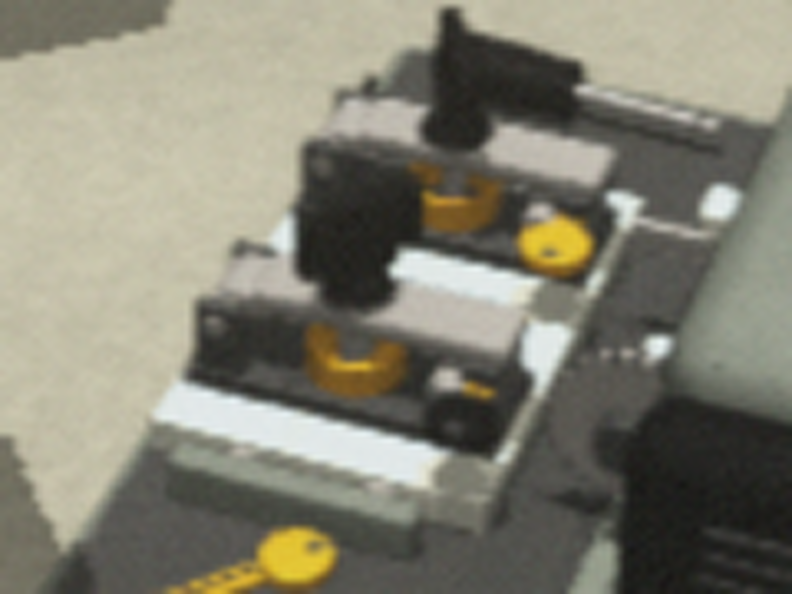

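```bash
python3 -c "
from station import hand_in
print(hand_in())"
```

```text
the job is handed in; nothing more can be done
None
```

The strap is closed on the blank, the knob is tightened forward from its thread start, and I handed the job in at about 19 s with the gripper well clear.

- **Closing the strap:** I pushed it down at the press spot with the closed fingers. It came to rest with the contact at z = 102 mm. The push peaked at about 15 N there.
- **Finding the thread:** I gripped the wing and backed the knob off about 1.4 rad with a 3 to 6 N push. The knob rose 1.9 mm, then dropped 6.8 mm into the thread start. Two pushes went above the suggested 2 to 6 N: about 13 N while it was entering the gap and about 9 N once it was seated. Both are below the ruin limits.
- **Tightening:** I turned it forward 1.91 rad. Torque rose from about 0.1 N m to 0.34 N m, starting after about 1.5 rad. From the angle turned I estimate a clamp force of 25 to 40 N; I could not measure it directly.

**Last checks:** after I let go, the pictures show the strap level and the knob's flange down on it, the wing within 1° of where I left it, and the blank where it was. The pictures were cropped to the vise, so I did not look again at the things elsewhere on the bench. The spare key was in view and unmoved. The two cameras placed the machine about 6 mm apart at first. I settled this by overlaying a model on the pictures, and the strap contact height agreed with it. No check failed.

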